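# Rack the cobbler's sanding discs

## Task

Put the two sanding discs that have upright grips away in the plywood rack, grips sticking out at the front: first slide the large one into the lower slot, then the small one into the upper slot. Each must end up fully home against the back stop, lying flat on its ledges, and let go.

Things in the scene. Friction and masses are not known exactly. Their poses are not given: they have to be found in the camera images.
- disc_large: Large sanding disc: wooden plate 110 mm across, 6 thick, brown-grey abrasive top. A tongue 18 wide, 6 thick, ends 105 mm from the centre and carries an upright dark grip block 30 long (along the tongue), 12 wide, from 6 to 39 mm above the underside. Origin: centre of the plate's underside; z up; grip centre at x = -90 mm, y = 0. 60 to 130 g, balance point within 20 mm of the origin.
- disc_small: Small sanding disc: wooden plate 84 mm across, 6 thick, brown-grey abrasive top. A tongue 18 wide, 6 thick, ends 92 mm from the centre and carries an upright dark grip block 30 long (along the tongue), 12 wide, from 6 to 39 mm above the underside. Origin: centre of the plate's underside; z up; grip centre at x = -77 mm, y = 0. 40 to 85 g, balance point within 20 mm of the origin.
- slot_lower (a point): Lower, wider slot of the fixed plywood rack (its height varies). Point: where the large disc's origin lies when home: ledge-top height, mid-width, 55 mm before the back stop, a post. x points into the slot, away from its mouth, z up. 130 mm wide, 30 high; two side ledges 30 wide, open gap between. Ledges and cheeks start at x = -45 mm, the roof at -30. The roof is the upper ledges.
- slot_upper (a point): Upper, narrower slot of the same rack, 45 mm above the lower. Point: where the small disc's origin lies when home: ledge-top height, mid-width, 42 mm before the back stop. x points into the slot, z up. 104 mm wide, 28 high under two top rails (rack's top, 34 mm above this point). Ledges, cheeks and rails start at x = -43 mm; the middle, 56 mm, is open.
Not all that is in view belongs to the job. What is shaped like the disc_large but orange is not meant.

How it is judged:
By the outcome, as a careful person would: the job done as asked, in the order asked, and still so for the second after the job is handed in, with the robot touching nothing.
It also fails if it takes over 61 s, if anything falls off the work surface, if the arm or the gripper's body presses on something with over 40 N, if the wrist force passes 120 N, or if a joint passes its speed limit or range.

## Robot

A 6-joint arm with a two-finger parallel gripper is mounted at the origin on the work surface. World frame = base frame: x ahead of the robot, y to its left, z up, the work surface at z = 0. Lengths are in m, angles in rad, forces in N, time in s.
With the tool pointing down it reaches from about 0.35 to 0.775 m from the base axis. Payload 7.3 kg.
Tool frame: the origin (TCP) lies at the very end of the fingers, on their centre line; the grasp point (between the pads) lies 19 mm behind it (robot.hold_point_z is the distance from the TCP to the grasp point, in m); z points along the fingers, y is the direction in which the jaws open and shut (so a half turn about z gives the same grasp; the last joint's range is limited). The gripper opens to 92 mm and grips with 3 to 60 N. Pads are 19 mm wide; open, the fingers measure 130 mm over their backs; the gripper's body (75 mm by 190 mm) begins 47 mm behind the grasp point.
Start: joints at [-1.421, 0.342, 1.524, -0, 1.275, -0.146], TCP at [0.153, -0.502, 0.227] pointing down, gripper open.
Joint ranges: [-2.53, 2.53], [-0.77, 2.02], [0.04, 2.7], [-1, 4.14], [0.28, 2.66], [-3.11, 3.11]. Speed limits (rad/s): [2.57, 2.57, 3.14, 3.14, 3.14, 3.14].

## Interface

Orientations are given as [roll, pitch, yaw] about the fixed x, y, z axes, in that order (R = Rz(yaw) Ry(pitch) Rx(roll)).
In Python, from cell import monitor, viewer, robot gives the robot as it stands.
- The arm moves only by the tool move_arm, never from a script. Its argument "deltas" is a list of rows, each an object of numbers: "x", "y", "z": the shift along the tool's x, y, z in m; "wx", "wy", "wz": the turn, a rotation vector about the tool's x, y, z in degrees; "hand": the opening, from 0 (shut) to 1 (fully open). In form: [{"x": .., "y": .., "z": .., "wx": .., "wy": .., "wz": .., "hand": ..}, ...]. A call has 1 to 8 rows; each row is the pose to reach, as a shift and turn from the pose commanded when the call began, along the tool's axes at that moment; what a row does not reach only later rows make up. A row lasts 1/8 s, in which the tool goes at most 62.5 mm and 10.7 degrees, less where a joint would pass 70% of its speed; a pose out of reach is approached as far as the arm can. A call with a gripper value outside its range is refused whole. The fingers move at their own pace and stop on an object; "grip_force" is the grip in N (left out, the last holds). Time passes only in rows, so rows that repeat a pose let the fingers close. It gives the time, the measured TCP pose, the force and the opening at its end, in the units of the state.
- monitor.observe(): the state, without advancing time (a new reading comes with each control period).
- viewer.read_camera(name): name is "scene" or "top" or "wrist"; returns the picture (480x640x3 uint8, red, green, blue); there is no depth.
- viewer.camera_params(name): a dict with "camera_matrix" (3x3 intrinsics, pixels), "k1" (the pictures are not rectified: a ray, as slopes to the right and down, at radius r is drawn at 1 + k1 r^2 times it, then the intrinsics apply), "R" (3x3) and "t" (3): a world point X has camera coordinates R X + t. Camera axes: x right, y down, z forward; pixel columns grow to the right and rows downward; lengths in m; the calibration is good to about 2 mm. A picture is of the moment at which its call begins: read the wrist's pose just before it. camera_params takes no time and is no camera call; for the wrist camera it gives the pose at the moment of the call.
- robot.hand_in(): hands the job in, once; it reports no verdict.
The state is a dict: "time": time; "qpos": joint angles; "qvel": joint speeds; "joint_efforts": joint torques, N m; "tool_pos": TCP position; "tool_rot": TCP orientation; "contact_force": force on the tool from outside, world axes, zero at the start; "torque": the same for the moment, N m; "opening": finger opening in m.
Only numpy, scipy, OpenCV 4.12 (cv2) and the standard library are available. Lean on these libraries where they do the work, as an engineer would, in place of code of your own. Each camera call takes 0.05 s, during which the arm holds its last target. There are 200 camera calls.

## Working session

There is one attempt and no reset: what is moved stays moved. The work goes in short steps, Python scripts to look and compute and a tool call to move; the robot and the scene stay as the last step left them, time stands still between calls to the robot, and variables do not carry over. Pictures are saved under pics/ and viewed, about 8 in all and at most 12, crops included, and the job is handed in when it is done.

Besides the shell and the picture viewer there is one more tool, called after ">>>" as name(argument=value, ...) on one line, values as JSON. move_arm: Moves the arm, as the interface text tells. Its arguments: {"type":"object","properties":{"deltas":{"type":"array","items":{"type":"object","properties":{"x":{"type":"number"},"y":{"type":"number"},"z":{"type":"number"},"wx":{"type":"number"},"wy":{"type":"number"},"wz":{"type":"number"},"hand":{"type":"number"}}}},"grip_force":{"type":"number"}},"required":["deltas"]}

```bash
mkdir -p pics; ls; python3 - <<'E'
from cell import monitor, viewer, robot
import cv2, json
o=monitor.observe(); print(o)
for n in ("top","scene"):
    im=viewer.read_camera(n); cv2.imwrite(f"pics/{n}0.png",im[:,:,::-1]); p=viewer.camera_params(n); print(n,p)
print(robot.hold_point_z)
E
```

```text
pics
{'time': 0.0, 'qpos': array([-1.42102000e+00,  3.42706448e-01,  1.52502255e+00,  6.25199265e-06,
        1.27539459e+00, -1.45947008e-01]), 'qvel': array([ 1.36448332e-03,  5.99454829e-04,  1.91887738e-03, -1.79336702e-05,
       -2.49985541e-04, -1.19553281e-04]), 'joint_efforts': array([-8.84700385e-04, -4.31245172e+01, -2.44217545e+01,  7.17379153e-02,
        5.61948004e-02, -1.23763780e-04]), 'tool_pos': array([ 0.15298984, -0.50178701,  0.22605148]), 'tool_rot': array([-3.14007887e+00, -2.28556553e-04,  2.95721334e-01]), 'contact_force': array([ 0.17920268, -0.76106271, -0.37178602]), 'torque': array([-0.02479481,  0.0846312 , -0.0018302 ]), 'opening': 0.0919964690766139}
top {'camera_matrix': array([[539.70285162,   0.        , 322.88618966],
       [  0.        , 539.70285162, 244.61460442],
       [  0.        ,   0.        ,   1.        ]]), 'k1': -0.13765244399751866, 'R': array([[ 2.54861197e-03, -9.99300966e-01, -3.72972387e-02],
       [-9.96619300e-01,  5.24582661e-04, -8.21565334e-02],
       [ 8.21186687e-02,  3.73805330e-02, -9.95921292e-01]]), 't': array([-0.04662063,  0.58385084,  1.09516315])}
scene {'camera_matrix': array([[567.2101981 ,   0.        , 327.62879701],
       [  0.        , 567.2101981 , 233.54045408],
       [  0.        ,   0.        ,   1.        ]]), 'k1': 0.04011453152110635, 'R': array([[ 0.10739307,  0.99421095, -0.0033649 ],
       [ 0.84471395, -0.09302851, -0.52707118],
       [-0.52433297,  0.05376142, -0.84981448]]), 't': array([-0.00221295, -0.44034813,  1.3537461 ])}
0.0188
```

View pics/top0.png

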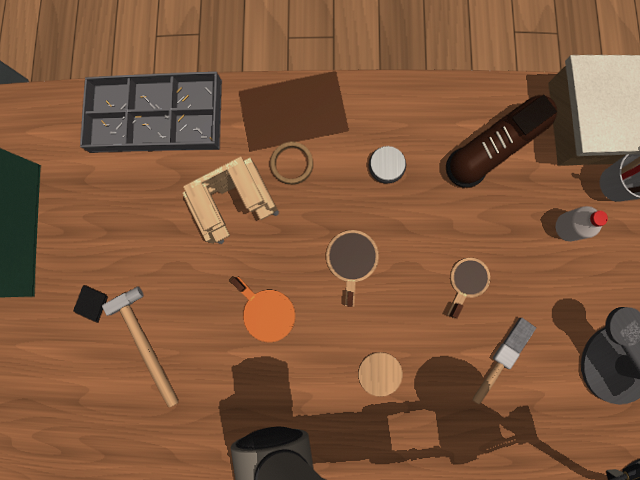

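View pics/scene0.png

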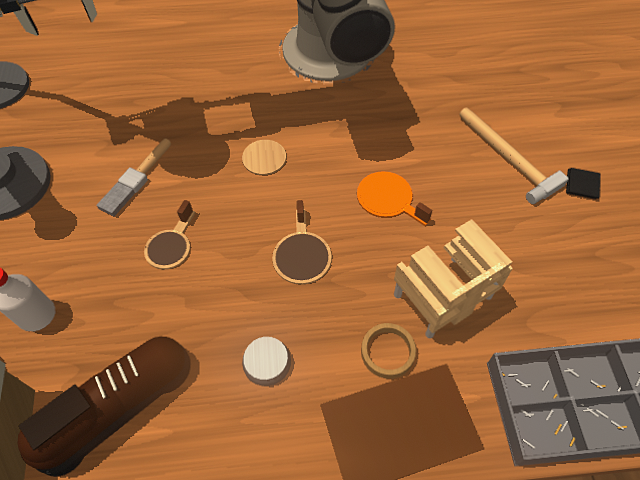

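The top view shows the candidates. The large disc with the brown-grey top is at (352,256), with its grip at (348,298). The orange look-alike is at (269,315) and isn't meant. The small disc is at (470,277), with its grip at (455,308). The plain discs at (380,374) and (388,164) have no grips. The rack is at about (230,200). I'll enlarge these areas to confirm.

```bash
cat > h.py <<'E'
import numpy as np, cv2
from cell import monitor, viewer, robot
def ray(p,uv):
    K=np.array(p["camera_matrix"]);d=(np.array(uv,float)-K[:2,2])/[K[0,0],K[1,1]]
    s=d.copy()
    for _ in range(20): s=d/(1+p["k1"]*(s@s))
    R=np.array(p["R"]);return -R.T@p["t"],R.T@np.array([*s,1])
def atz(p,uv,z):
    c,d=ray(p,uv);return c+d*(z-c[2])/d[2]
def proj(p,X):
    X=np.atleast_2d(X);c=X@np.array(p["R"]).T+p["t"];s=c[:,:2]/c[:,2:]
    s=s*(1+p["k1"]*(s**2).sum(1))[:,None];K=np.array(p["camera_matrix"])
    return s*[K[0,0],K[1,1]]+K[:2,2]
E
python3 - <<'E'
from h import *
t=cv2.imread("pics/top0.png");s=cv2.imread("pics/scene0.png")
a=cv2.resize(t[145:255,170:290],None,fx=3.3,fy=3.3,interpolation=2)
b=cv2.resize(s[210:345,385:520],(396,363),interpolation=2)
c=cv2.resize(t[220:330,315:500],None,fx=2.1,fy=2.1,interpolation=2)
o=np.zeros((600,800,3),np.uint8);o[:363,:396]=a;o[:363,400:796]=b;o[365:365+c.shape[0],:c.shape[1]]=c
cv2.imwrite("pics/crop1.png",o)
p=viewer.camera_params("top")
for n,uv,z in [("L",(352,256),.006),("Lg",(348,298),.02),("S",(470,277),.006),("Sg",(455,308),.02),("rack",(230,200),.1)]: print(n,atz(p,uv,z).round(3))
E
```

```text
L [ 0.561 -0.107  0.006]
Lg [ 0.474 -0.098  0.02 ]
S [ 0.517 -0.354  0.006]
Sg [ 0.453 -0.319  0.02 ]
rack [0.666 0.134 0.1  ]
```

View pics/crop1.png

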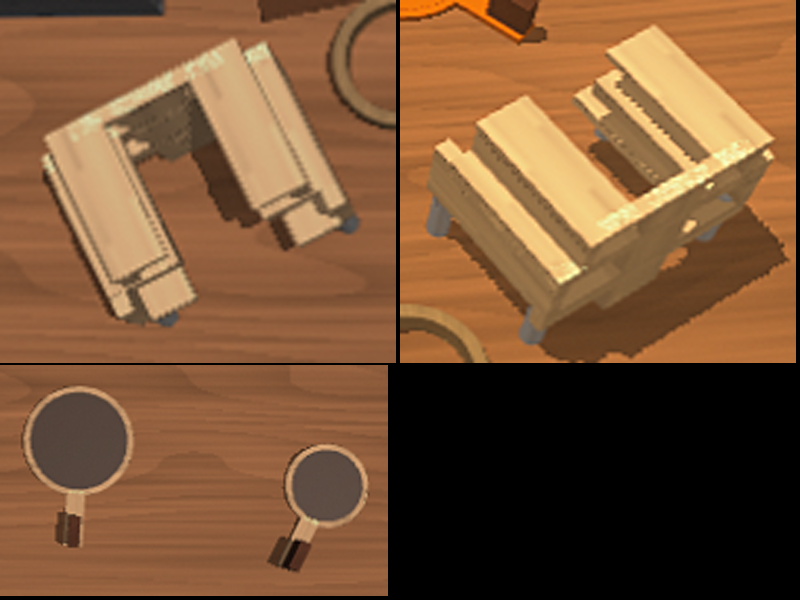

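The crop confirms both discs: upright dark grips, brown-grey tops, and the large one is clearly bigger. The rack mouth faces the lower right in the top view, with the rail inner front corners at about (221,222) and (249,209). Next I'll triangulate the rack.

```bash
python3 - <<'E'
from h import *
from scipy.optimize import least_squares
pt,ps=viewer.camera_params("top"),viewer.camera_params("scene")
T=lambda u,v:(170+u/3.3,145+v/3.3); S=lambda u,v:(385+(u-400)/2.933,210+v/2.689)
# rack frame: origin at back stop, z=0 at rack top
obs=[(pt,T(169,254),(-.085,.028,0)),(pt,T(260,212),(-.085,-.028,0)),(ps,S(607,52),(-.085,.028,0)),(ps,S(527,97),(-.085,-.028,0)),
 (pt,T(195,297),(-.100,.035,-.079)),(pt,T(290,248),(-.100,-.035,-.085))]
def X(q,P): c,s=np.cos(q[3]),np.sin(q[3]);return np.array([q[0]+c*P[0]-s*P[1],q[1]+s*P[0]+c*P[1],q[2]+P[2]])
f=lambda q:np.concatenate([proj(p,X(q,P))[0]-uv for p,uv,P in obs])
r=least_squares(f,[.7,.15,.1,.5]);q=r.x;print(q.round(4),np.degrees(q[3]),r.fun.reshape(-1,2).round(1))
print("low",X(q,(-.055,0,-.079)),"up",X(q,(-.042,0,-.034)),"gripL",X(q,(-.145,0,-.079)),"gripS",X(q,(-.119,0,-.034)))
w=viewer.camera_params("wrist");R=np.array(w["R"]);c=-R.T@w["t"];print("wristcam",c.round(3),R[2].round(3),monitor.observe()["tool_pos"])
E
```

```text
[0.7055 0.1563 0.1394 0.4601] 26.36426531533623 [[-1.1  0.2]
 [-2.2 -0.3]
 [-0.4  0.5]
 [-0.7 -0.2]
 [-0.2  0.1]
 [ 2.3 -0. ]]
low [0.65620384 0.13189099 0.06035585] up [0.6678517  0.13766398 0.10535585] gripL [0.57556484 0.09192411 0.06035585] gripS [0.59886055 0.1034701  0.10535585]
wristcam [ 0.224 -0.48   0.385] [-0.263 -0.079 -0.962] [ 0.15300669 -0.50183755  0.22614163]
```

```bash
cat >> h.py <<'E'
from scipy.spatial.transform import Rotation as Ro
def go(x,y,z,yawdeg,pos=None,yaw0=None):
    o=monitor.observe();R0=Ro.from_euler('xyz',o["tool_rot"])
    d=R0.inv().apply(np.array([x,y,z])-o["tool_pos"])
    w=(R0.inv()*Ro.from_euler('xyz',[np.pi,0,np.radians(yawdeg)])).as_rotvec(degrees=True)
    print("t",round(o["time"],2),"d",d.round(4),"w",w.round(2),"rows",np.linalg.norm(d)/.0625, "F",o["contact_force"].round(1))
E
python3 -c "
from h import *
go(.46,-.2,.30,0)"
```

```text
t 0.1 d [ 0.3817 -0.1993 -0.0735] w [-0.08  0.   16.95] rows 6.989012802316737 F [-0.  -0.7  0.6]
```

>>> move_arm(deltas=[{"x": 0.382, "y": -0.199, "z": -0.074, "wz": 17, "hand": 1}, {"x": 0.382, "y": -0.199, "z": -0.074, "wz": 17}, {"x": 0.382, "y": -0.199, "z": -0.074, "wz": 17}, {"x": 0.382, "y": -0.199, "z": -0.074, "wz": 17}, {"x": 0.382, "y": -0.199, "z": -0.074, "wz": 17}, {"x": 0.382, "y": -0.199, "z": -0.074, "wz": 17}, {"x": 0.382, "y": -0.199, "z": -0.074, "wz": 17}, {"x": 0.382, "y": -0.199, "z": -0.074, "wz": 17}])

```text
schema error: expected keys x, y, z, wx, wy, wz, hand
```

```bash
python3 -c "
from h import *
import pickle
go(.60,.10,.30,26.4)
p=viewer.camera_params('wrist');im=viewer.read_camera('wrist');cv2.imwrite('pics/w1.png',im[:,:,::-1]);pickle.dump(p,open('w1.pkl','wb'))"
```

```text
t 0.1 d [ 0.603  -0.4455 -0.0732] w [-0.07 -0.02 -9.45] rows 12.052859760608813 F [-0.  -0.7  0.6]
```

View pics/w1.png

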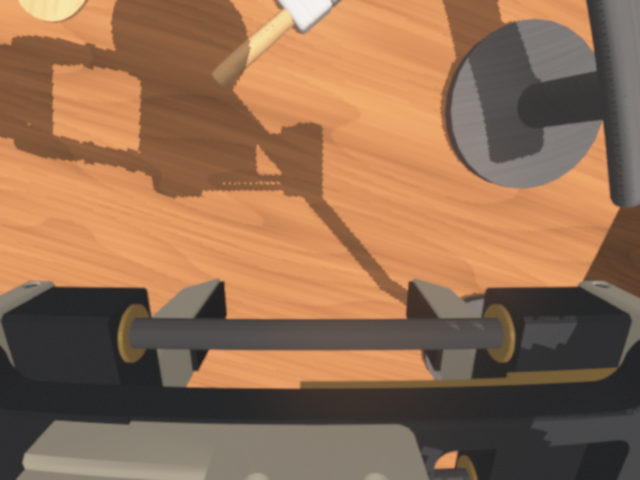

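All keys are required in each row, so that move was refused and nothing moved. The picture shows only the start view, with no discs. It does show that the wrist camera sees the area ahead of the fingers (tool +x).

>>> move_arm(deltas=[{"x": 0.325, "y": -0.216, "z": -0.074, "wx": 0, "wy": 0, "wz": 17, "hand": 1}, {"x": 0.325, "y": -0.216, "z": -0.074, "wx": 0, "wy": 0, "wz": 17, "hand": 1}, {"x": 0.325, "y": -0.216, "z": -0.074, "wx": 0, "wy": 0, "wz": 17, "hand": 1}, {"x": 0.325, "y": -0.216, "z": -0.074, "wx": 0, "wy": 0, "wz": 17, "hand": 1}, {"x": 0.325, "y": -0.216, "z": -0.074, "wx": 0, "wy": 0, "wz": 17, "hand": 1}, {"x": 0.325, "y": -0.216, "z": -0.074, "wx": 0, "wy": 0, "wz": 17, "hand": 1}, {"x": 0.325, "y": -0.216, "z": -0.074, "wx": 0, "wy": 0, "wz": 17, "hand": 1}, {"x": 0.325, "y": -0.216, "z": -0.074, "wx": 0, "wy": 0, "wz": 17, "hand": 1}])

```text
time: 1.15
tool_pos: [0.4017, -0.1996, 0.3008]
tool_rot: [3.141, -0.0, 0.003]
contact_force: [0.3, -0.6, 0.1]
opening: 0.0917
```

```bash
python3 -c "
from h import *
import pickle
go(.54,.07,.30,26.4)
p=viewer.camera_params('wrist');im=viewer.read_camera('wrist');cv2.imwrite('pics/w2.png',im[:,:,::-1]);pickle.dump(p,open('w2.pkl','wb'))"
```

```text
t 1.15 d [ 0.139  -0.2693  0.0008] w [ 2.000e-02 -1.000e-02 -2.626e+01] rows 4.8485625445843965 F [ 0.3 -0.6  0.1]
```

View pics/w2.png

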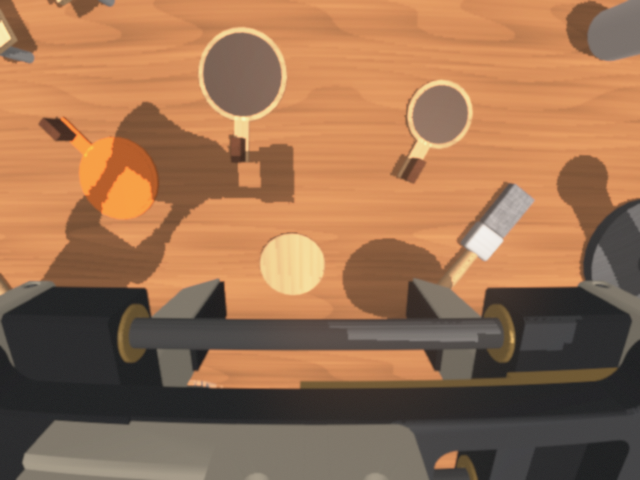

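The wrist view shows the large disc at (243,73) with its grip around (238,149), and the small disc at (440,113) with its grip around (407,169). Next I'll look at the rack.

>>> move_arm(deltas=[{"x": 0.139, "y": -0.269, "z": 0, "wx": 0, "wy": 0, "wz": -26.3, "hand": 1}, {"x": 0.139, "y": -0.269, "z": 0, "wx": 0, "wy": 0, "wz": -26.3, "hand": 1}, {"x": 0.139, "y": -0.269, "z": 0, "wx": 0, "wy": 0, "wz": -26.3, "hand": 1}, {"x": 0.139, "y": -0.269, "z": 0, "wx": 0, "wy": 0, "wz": -26.3, "hand": 1}, {"x": 0.139, "y": -0.269, "z": 0, "wx": 0, "wy": 0, "wz": -26.3, "hand": 1}, {"x": 0.139, "y": -0.269, "z": 0, "wx": 0, "wy": 0, "wz": -26.3, "hand": 1}, {"x": 0.139, "y": -0.269, "z": 0, "wx": 0, "wy": 0, "wz": -26.3, "hand": 1}])

```text
time: 2.08
tool_pos: [0.5399, 0.0666, 0.3001]
tool_rot: [3.142, 0.002, 0.457]
contact_force: [1.4, 1.3, 0.9]
opening: 0.0916
```

```bash
python3 -c "
from h import *
import pickle
p=viewer.camera_params('wrist');im=viewer.read_camera('wrist');cv2.imwrite('pics/w3.png',im[:,:,::-1]);pickle.dump(p,open('w3.pkl','wb'))
w=pickle.load(open('w2.pkl','rb'))
for n,uv,z in [('L',(243,73),.006),('Lgtop',(237,152),.039),('S',(440,113),.006),('Sg',(407,171),.039)]: print(n,atz(w,uv,z).round(4))
q=[.7055,.1563,.1394,.4601]
c,s=np.cos(q[3]),np.sin(q[3])
for P in [(-.085,.028,0),(-.085,-.028,0),(-.1,.035,-.079),(-.1,-.035,-.079),(0,.028,0),(0,-.028,0)]:
  print(P,proj(p,[q[0]+c*P[0]-s*P[1],q[1]+s*P[0]+c*P[1],q[2]+P[2]]).round(1))
"
```

```text
L [ 0.5643 -0.109   0.006 ]
Lgtop [ 0.4696 -0.1044  0.039 ]
S [ 0.519  -0.3561  0.006 ]
Sg [ 0.4479 -0.3099  0.039 ]
(-0.085, 0.028, 0) [[276.7 112.9]]
(-0.085, -0.028, 0) [[340.  112.7]]
(-0.1, 0.035, -0.079) [[278.7 133.6]]
(-0.1, -0.035, -0.079) [[341.3 133.4]]
(0, 0.028, 0) [[274.2   7.7]]
(0, -0.028, 0) [[341.2   7.4]]
```

View pics/w3.png

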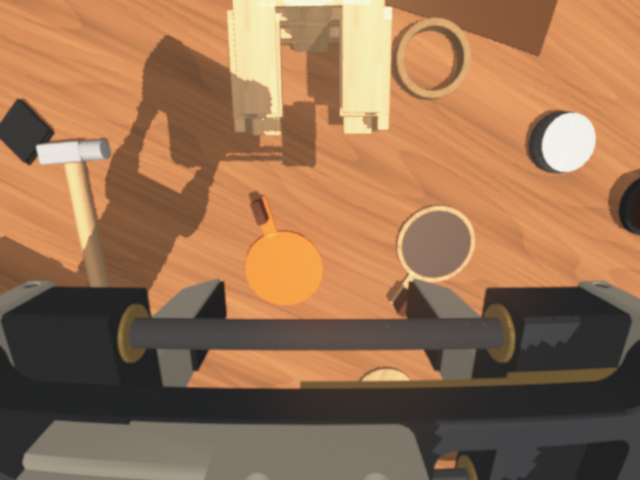

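The rack sits close to the prediction, with front corners at about (282,115) and (341,115). I'll enlarge it for a finer fit, height included.

```bash
python3 -c "
from h import *
im=cv2.imread('pics/w3.png')[0:150,220:400]
cv2.imwrite('pics/w3c.png',cv2.resize(im,None,fx=4,fy=4,interpolation=2))"
```

```text
(no output)
```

View pics/w3c.png

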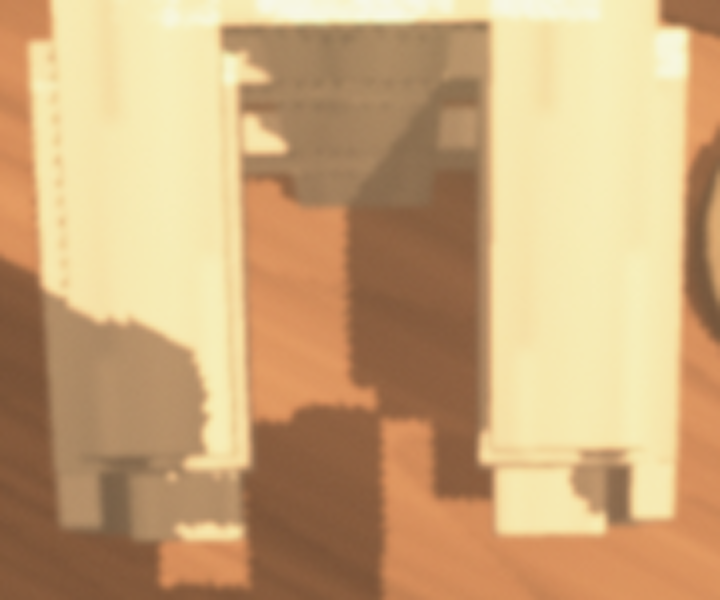

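```bash
python3 - <<'E'
from h import *
import pickle
from scipy.optimize import least_squares
pt,ps=viewer.camera_params("top"),viewer.camera_params("scene");w=pickle.load(open('w3.pkl','rb'))
T=lambda u,v:(170+u/3.3,145+v/3.3); S=lambda u,v:(385+(u-400)/2.933,210+v/2.689);W=lambda u,v:(220+u/4,v/4)
obs=[(pt,T(169,254),(-.085,.028,0)),(pt,T(260,212),(-.085,-.028,0)),(ps,S(607,52),(-.085,.028,0)),(ps,S(527,97),(-.085,-.028,0)),
 (pt,T(195,297),(-.100,.035,-.079)),(pt,T(290,248),(-.100,-.035,-.085)),
 (w,W(231,452),(-.085,.028,0)),(w,W(491,450),(-.085,-.028,0)),(w,W(245,540),(-.1,.035,-.079)),(w,W(495,535),(-.1,-.035,-.079)),(w,W(220,22),(0,.028,0)),(w,W(493,22),(0,-.028,0))]
def X(q,P): c,s=np.cos(q[3]),np.sin(q[3]);return np.array([q[0]+c*P[0]-s*P[1],q[1]+s*P[0]+c*P[1],q[2]+P[2]])
def f(q): return np.concatenate([proj(p,X(q,P))[0]-uv for p,uv,P in obs])
r=least_squares(f,[.7,.15,.1,.5],loss='soft_l1');q=r.x;print(q.round(4),np.degrees(q[3]),f(q).reshape(-1,2).round(1).tolist())
for n,P in dict(gripLhome=(-.145,0,-.079),gripSentry=(-.119,0,-.034)).items():print(n,X(q,P))
# large grasp: yaw from top estimates
go(.474,-.099,.10,-6)
E
```

```text
[0.7059 0.155  0.1434 0.4663] 26.71451774234749 [[-0.6, -0.3], [-1.7, -1.0], [-1.0, -0.5], [-1.2, -1.0], [0.4, -0.4], [2.9, -0.7], [0.6, -0.0], [-0.3, -0.1], [-1.2, -1.1], [-0.5, -0.4], [0.3, 0.9], [-0.1, 0.1]]
gripLhome [0.57633448 0.08982524 0.06441956]
gripSentry [0.59955917 0.10151342 0.10941956]
t 2.12 d [-0.1317  0.1193  0.2005] w [3.000e-02 6.000e-02 3.214e+01] rows 4.287726375760769 F [-0.2  0.9  0.1]
```

>>> move_arm(deltas=[{"x": -0.134, "y": 0.121, "z": 0.17, "wx": 0, "wy": 0, "wz": 30.5, "hand": 1}, {"x": -0.134, "y": 0.121, "z": 0.17, "wx": 0, "wy": 0, "wz": 30.5, "hand": 1}, {"x": -0.134, "y": 0.121, "z": 0.17, "wx": 0, "wy": 0, "wz": 30.5, "hand": 1}, {"x": -0.134, "y": 0.121, "z": 0.17, "wx": 0, "wy": 0, "wz": 30.5, "hand": 1}, {"x": -0.134, "y": 0.121, "z": 0.22, "wx": 0, "wy": 0, "wz": 30.5, "hand": 1}, {"x": -0.134, "y": 0.121, "z": 0.22, "wx": 0, "wy": 0, "wz": 30.5, "hand": 1}])

```text
time: 2.88
tool_pos: [0.4704, -0.1007, 0.0785]
tool_rot: [-3.14, 0.007, -0.078]
contact_force: [0.3, 0.6, 0.9]
opening: 0.0922
```

```bash
python3 -c "
from h import *
import pickle
p=viewer.camera_params('wrist');im=viewer.read_camera('wrist');cv2.imwrite('pics/w4.png',im[:,:,::-1]);pickle.dump(p,open('w4.pkl','wb'))
go(.473,-.1013,.01,-4.3)
c=np.array([.5627,-.108]);a=np.radians(-4.3);R=np.array([[np.cos(a),-np.sin(a)],[np.sin(a),np.cos(a)]])
for P in [(-.075,.006),(-.075,-.006),(-.105,.006),(-.105,-.006),(-.055,0)]:
  print(P,proj(p,[*(c+R@P),.039 if P[1] else .006]).round(0))
"
```

```text
t 2.92 d [0.0007 0.0006 0.0707] w [-0.03  0.14 -0.08] rows 1.130927843340317 F [-0.2 -0.4  0.1]
(-0.075, 0.006) [[307. 243.]]
(-0.075, -0.006) [[327. 243.]]
(-0.105, 0.006) [[308. 289.]]
(-0.105, -0.006) [[327. 289.]]
(-0.055, 0) [[317. 201.]]
```

View pics/w4.png

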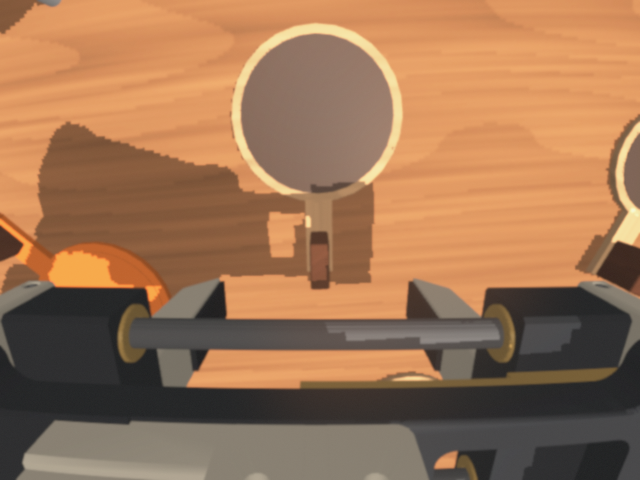

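The grip at (320,260) is centred and aligned as predicted. I'll descend and grasp it.

>>> move_arm(deltas=[{"x": 0.001, "y": 0.001, "z": 0.05, "wx": 0, "wy": 0, "wz": 0, "hand": 1}, {"x": 0.001, "y": 0.001, "z": 0.07, "wx": 0, "wy": 0, "wz": 0, "hand": 1}, {"x": 0.001, "y": 0.001, "z": 0.07, "wx": 0, "wy": 0, "wz": 0, "hand": 1}, {"x": 0.001, "y": 0.001, "z": 0.07, "wx": 0, "wy": 0, "wz": 0, "hand": 0}, {"x": 0.001, "y": 0.001, "z": 0.07, "wx": 0, "wy": 0, "wz": 0, "hand": 0}, {"x": 0.001, "y": 0.001, "z": 0.07, "wx": 0, "wy": 0, "wz": 0, "hand": 0}, {"x": 0.001, "y": 0.001, "z": 0.07, "wx": 0, "wy": 0, "wz": 0, "hand": 0}, {"x": 0.001, "y": 0.001, "z": 0.07, "wx": 0, "wy": 0, "wz": 0, "hand": 0}], grip_force=45)

```text
time: 3.92
tool_pos: [0.4745, -0.1009, 0.0108]
tool_rot: [3.141, -0.0, -0.074]
contact_force: [-0.9, 0.5, 0.1]
opening: 0.0465
```

```bash
python3 -c "
from h import *
print(monitor.observe()['opening'],monitor.observe()['tool_pos'],monitor.observe()['tool_rot'])
c,s=np.cos(.4663),np.sin(.4663)
X=lambda x:(.7059+c*x,.155+s*x)
print(X(-.145))
go(*X(-.145-.085),.09,26.7)   # pre-entry: front of plate at -145+145-85
go(*X(-.145-.01),.09,26.7)
"
```

```text
0.046527783718989836 [ 0.47449612 -0.10087363  0.01077265] [ 3.14148447e+00 -5.23605504e-05 -7.42074904e-02]
(np.float64(0.5763805101767613), np.float64(0.08981026341571886))
t 3.92 d [ 0.0146 -0.154  -0.0792] w [ 1.000e-02 -0.000e+00 -3.095e+01] rows 2.7803983460570945 F [-0.9  0.5  0.1]
t 3.92 d [ 0.0789 -0.1926 -0.0792] w [ 1.000e-02 -0.000e+00 -3.095e+01] rows 3.562759867743758 F [-0.9  0.5  0.1]
```

>>> move_arm(deltas=[{"x": 0, "y": 0, "z": 0, "wx": 0, "wy": 0, "wz": 0, "hand": 0}, {"x": 0, "y": 0, "z": 0, "wx": 0, "wy": 0, "wz": 0, "hand": 0}, {"x": 0, "y": 0, "z": 0, "wx": 0, "wy": 0, "wz": 0, "hand": 0}, {"x": 0, "y": 0, "z": 0, "wx": 0, "wy": 0, "wz": 0, "hand": 0}, {"x": 0, "y": 0, "z": 0, "wx": 0, "wy": 0, "wz": 0, "hand": 0}, {"x": 0, "y": 0, "z": -0.03, "wx": 0, "wy": 0, "wz": 0, "hand": 0}, {"x": 0, "y": 0, "z": -0.074, "wx": 0, "wy": 0, "wz": 0, "hand": 0}, {"x": 0, "y": 0, "z": -0.074, "wx": 0, "wy": 0, "wz": 0, "hand": 0}])

```text
time: 4.92
tool_pos: [0.4763, -0.1015, 0.0874]
tool_rot: [3.14, -0.006, -0.074]
contact_force: [0.5, 0.0, -1.8]
opening: 0.0119
```

```bash
python3 -c "
from h import *
o=monitor.observe();print(o['opening'],o['tool_pos'],o['torque'])
c,s=np.cos(.4663),np.sin(.4663)
X=lambda x:(.7059+c*x,.155+s*x)
go(*X(-.275),.084,26.7)
"
```

```text
0.011909251389706827 [ 0.47632654 -0.1015026   0.08737247] [ 0.04028802  0.06818961 -0.01338643]
t 4.92 d [-0.0259 -0.1313  0.003 ] w [  0.19  -0.3  -30.95] rows 2.142036787296988 F [ 0.5  0.  -1.8]
```

Held: opening is 11.9 mm and the wrist reads about 1.8 N. I'll move to the rack mouth.

>>> move_arm(deltas=[{"x": -0.025, "y": -0.131, "z": 0, "wx": 0, "wy": 0, "wz": -31, "hand": 0}, {"x": -0.025, "y": -0.131, "z": 0, "wx": 0, "wy": 0, "wz": -31, "hand": 0}, {"x": -0.025, "y": -0.131, "z": 0, "wx": 0, "wy": 0, "wz": -31, "hand": 0}, {"x": -0.025, "y": -0.131, "z": 0, "wx": 0, "wy": 0, "wz": -31, "hand": 0}, {"x": -0.025, "y": -0.131, "z": 0, "wx": 0, "wy": 0, "wz": -31, "hand": 0}, {"x": -0.025, "y": -0.131, "z": 0, "wx": 0, "wy": 0, "wz": -31, "hand": 0}])

```text
time: 5.68
tool_pos: [0.4593, 0.0308, 0.0844]
tool_rot: [-3.142, 0.0, 0.464]
contact_force: [0.2, -1.1, -1.1]
opening: 0.0117
```

```bash
python3 -c "
from h import *
c,s=np.cos(.4663),np.sin(.4663)
X=lambda x:(.7059+c*x,.155+s*x)
im=viewer.read_camera('scene');w=viewer.read_camera('wrist')
o=np.zeros((420,800,3),np.uint8);o[:420,:440]=cv2.resize(im[165:375,340:560],None,fx=2,fy=2,interpolation=2);o[:300,441:800]=cv2.resize(w,(400,300))[:,:359]
cv2.imwrite('pics/s5.png',o[:,:,::-1])
go(*X(-.275),.084,26.7)
go(*X(-.15),.084,26.7)
p=viewer.camera_params('scene')
for P in [(-.145,0),(-.185,.055),(-.185,-.055)]:
  x=[.7059+c*P[0]-s*P[1],.155+s*P[0]+c*P[1],.079];print(P,(proj(p,x)[0]-[340,165])*2)
"
```

```text
t 5.78 d [0.001  0.     0.0006] w [-0.    0.01 -0.09] rows 0.018974851248886235 F [ 0.2  0.4 -1.2]
t 5.78 d [ 0.126  -0.0002  0.0005] w [-0.    0.01 -0.09] rows 2.0167359412569295 F [ 0.2  0.4 -1.2]
(-0.145, 0) [145.9506586 133.1037015]
(-0.185, 0.055) [167.62339358  73.2884321 ]
(-0.185, -0.055) [ 67.74735185 129.62325466]
```

View pics/s5.png

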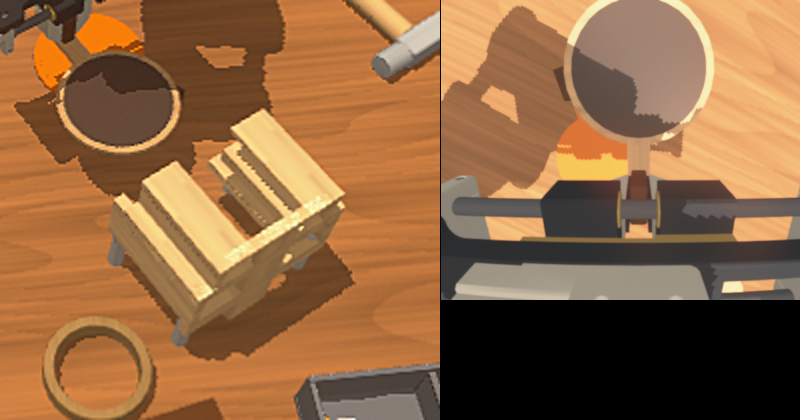

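The disc is level, aligned and where predicted, with its ellipse centre at (119,100) in the crop. I'll insert it.

>>> move_arm(deltas=[{"x": 0.02, "y": 0, "z": 0, "wx": 0, "wy": 0, "wz": 0, "hand": 0}, {"x": 0.04, "y": 0, "z": 0, "wx": 0, "wy": 0, "wz": 0, "hand": 0}, {"x": 0.06, "y": 0, "z": 0, "wx": 0, "wy": 0, "wz": 0, "hand": 0}, {"x": 0.08, "y": 0, "z": 0, "wx": 0, "wy": 0, "wz": 0, "hand": 0}, {"x": 0.095, "y": 0, "z": 0, "wx": 0, "wy": 0, "wz": 0, "hand": 0}, {"x": 0.11, "y": 0, "z": 0, "wx": 0, "wy": 0, "wz": 0, "hand": 0}, {"x": 0.12, "y": 0, "z": 0, "wx": 0, "wy": 0, "wz": 0, "hand": 0}, {"x": 0.12, "y": 0, "z": 0, "wx": 0, "wy": 0, "wz": 0, "hand": 0}])

```text
time: 6.78
tool_pos: [0.5667, 0.0855, 0.0845]
tool_rot: [3.142, 0.0, 0.466]
contact_force: [0.0, 0.2, -0.6]
opening: 0.0116
```

>>> move_arm(deltas=[{"x": 0, "y": 0, "z": 0.004, "wx": 0, "wy": 0, "wz": 0, "hand": 0}, {"x": 0, "y": 0, "z": 0.006, "wx": 0, "wy": 0, "wz": 0, "hand": 0}, {"x": 0, "y": 0, "z": 0.007, "wx": 0, "wy": 0, "wz": 0, "hand": 0}, {"x": 0, "y": 0, "z": 0.008, "wx": 0, "wy": 0, "wz": 0, "hand": 0}])

```text
time: 7.28
tool_pos: [0.5664, 0.0856, 0.0767]
tool_rot: [3.142, 0.0, 0.467]
contact_force: [0.9, 0.2, -1.6]
opening: 0.0118
```

>>> move_arm(deltas=[{"x": 0, "y": 0, "z": 0.001, "wx": 0, "wy": 0, "wz": 0, "hand": 0}, {"x": 0, "y": 0, "z": 0.002, "wx": 0, "wy": 0, "wz": 0, "hand": 0}])

```text
time: 7.52
tool_pos: [0.5663, 0.0855, 0.0758]
tool_rot: [3.141, -0.0, 0.467]
contact_force: [-7.3, -1.8, 12.4]
opening: 0.0117
```

>>> move_arm(deltas=[{"x": 0, "y": 0, "z": 0.001, "wx": 0, "wy": 0, "wz": 0, "hand": 0}, {"x": 0, "y": 0, "z": 0.002, "wx": 0, "wy": 0, "wz": 0, "hand": 0}])

```text
time: 7.78
tool_pos: [0.566, 0.0853, 0.0746]
tool_rot: [3.141, 0.0, 0.467]
contact_force: [-10.1, -2.7, 14.4]
opening: 0.0116
```

>>> move_arm(deltas=[{"x": 0, "y": 0, "z": -0.002, "wx": 0, "wy": 0, "wz": 0, "hand": 0}, {"x": 0, "y": 0, "z": -0.003, "wx": 0, "wy": 0, "wz": 0, "hand": 0}, {"x": 0, "y": 0, "z": -0.003, "wx": 0, "wy": 0, "wz": 0, "hand": 0}])

```text
time: 8.15
tool_pos: [0.5664, 0.0857, 0.0755]
tool_rot: [-3.142, 0.0, 0.467]
contact_force: [0.3, -0.3, -1.1]
opening: 0.0117
```

```bash
python3 -c "
from h import *
im=viewer.read_camera('scene');w=viewer.read_camera('wrist')
o=np.zeros((440,800,3),np.uint8);o[:440,:400]=cv2.resize(im[195:335,395:522],(400,440),interpolation=2);o[:440,401:800]=cv2.resize(w[0:300,180:452],(399,440))
cv2.imwrite('pics/s6.png',o[:,:,::-1]);print(monitor.observe()['torque'])"
```

```text
[-0.1068407   0.04736573  0.02140391]
```

View pics/s6.png

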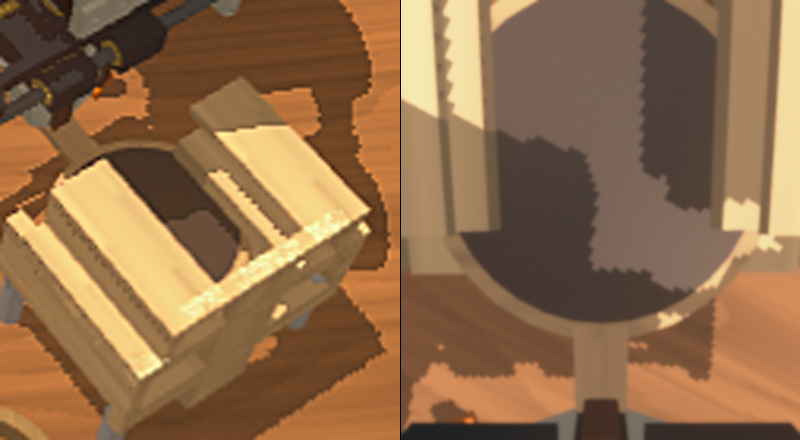

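The large disc is inside the lower slot and centred. I'll push it gently home.

>>> move_arm(deltas=[{"x": 0.003, "y": 0, "z": 0, "wx": 0, "wy": 0, "wz": 0, "hand": 0}, {"x": 0.006, "y": 0, "z": 0, "wx": 0, "wy": 0, "wz": 0, "hand": 0}, {"x": 0.007, "y": 0, "z": 0, "wx": 0, "wy": 0, "wz": 0, "hand": 0}])

```text
time: 8.62
tool_pos: [0.573, 0.0889, 0.0756]
tool_rot: [3.141, -0.0, 0.467]
contact_force: [-0.4, 0.8, -0.9]
opening: 0.0119
```

>>> move_arm(deltas=[{"x": 0.001, "y": 0, "z": 0, "wx": 0, "wy": 0, "wz": 0, "hand": 0}, {"x": 0.002, "y": 0, "z": 0, "wx": 0, "wy": 0, "wz": 0, "hand": 0}])

```text
time: 8.88
tool_pos: [0.5745, 0.0897, 0.0757]
tool_rot: [3.142, 0.0, 0.467]
contact_force: [0.8, -0.4, -1.6]
opening: 0.0117
```

>>> move_arm(deltas=[{"x": 0.001, "y": 0, "z": 0, "wx": 0, "wy": 0, "wz": 0, "hand": 0}, {"x": 0.002, "y": 0, "z": 0, "wx": 0, "wy": 0, "wz": 0, "hand": 0}])

```text
time: 9.12
tool_pos: [0.5763, 0.0906, 0.0757]
tool_rot: [3.142, 0.0, 0.467]
contact_force: [-0.3, 0.3, -0.4]
opening: 0.0117
```

>>> move_arm(deltas=[{"x": 0.001, "y": 0, "z": 0, "wx": 0, "wy": 0, "wz": 0, "hand": 0}, {"x": 0.002, "y": 0, "z": 0, "wx": 0, "wy": 0, "wz": 0, "hand": 0}])

```text
time: 9.38
tool_pos: [0.5771, 0.0912, 0.0755]
tool_rot: [-3.141, 0.002, 0.467]
contact_force: [-4.8, -3.3, 2.3]
opening: 0.0112
```

>>> move_arm(deltas=[{"x": 0.001, "y": 0, "z": 0, "wx": 0, "wy": 0, "wz": 0, "hand": 0}, {"x": 0.0015, "y": 0, "z": 0, "wx": 0, "wy": 0, "wz": 0, "hand": 0}])

```text
time: 9.62
tool_pos: [0.5771, 0.0913, 0.0755]
tool_rot: [-3.141, 0.005, 0.467]
contact_force: [-9.8, -5.8, 4.5]
opening: 0.0118
```

It met the stop, with about 11 N against the push. I'll seat it and release.

>>> move_arm(deltas=[{"x": -0.001, "y": 0, "z": 0.001, "wx": 0, "wy": 0, "wz": 0, "hand": 0}, {"x": -0.001, "y": 0, "z": 0.001, "wx": 0, "wy": 0, "wz": 0, "hand": 0.13}, {"x": -0.001, "y": 0, "z": 0.001, "wx": 0, "wy": 0, "wz": 0, "hand": 0.3}, {"x": -0.001, "y": 0, "z": 0.001, "wx": 0, "wy": 0, "wz": 0, "hand": 0.5}, {"x": -0.001, "y": 0, "z": 0.001, "wx": 0, "wy": 0, "wz": 0, "hand": 0.5}, {"x": -0.001, "y": 0, "z": 0.001, "wx": 0, "wy": 0, "wz": 0, "hand": 0.5}])

```text
time: 10.38
tool_pos: [0.5786, 0.0918, 0.0747]
tool_rot: [3.141, -0.0, 0.467]
contact_force: [-0.7, -0.5, -0.6]
opening: 0.0448
```

>>> move_arm(deltas=[{"x": 0, "y": 0, "z": -0.03, "wx": 0, "wy": 0, "wz": 0, "hand": 0.5}, {"x": 0, "y": 0, "z": -0.06, "wx": 0, "wy": 0, "wz": 0, "hand": 0.5}, {"x": -0.02, "y": 0, "z": -0.1, "wx": 0, "wy": 0, "wz": 0, "hand": 0.5}, {"x": -0.04, "y": 0, "z": -0.14, "wx": 0, "wy": 0, "wz": 0, "hand": 0.7}, {"x": -0.04, "y": 0, "z": -0.14, "wx": 0, "wy": 0, "wz": 0, "hand": 1}])

```text
time: 11.0
tool_pos: [0.5437, 0.0734, 0.2182]
tool_rot: [3.138, -0.006, 0.466]
contact_force: [0.6, -0.5, -0.2]
opening: 0.0612
```

```bash
python3 -c "
from h import *
import pickle
w=viewer.camera_params('wrist');im=viewer.read_camera('wrist');t=viewer.read_camera('top')
cv2.imwrite('pics/w7.png',im[:,:,::-1]);pickle.dump(w,open('w7.pkl','wb'))
o=np.zeros((400,800,3),np.uint8);o[:,:399]=cv2.resize(im[0:300,160:460],(399,400),interpolation=2);o[:,400:]=cv2.resize(t[145:265,170:290],(400,400),interpolation=2)
cv2.imwrite('pics/c7.png',o[:,:,::-1])
q=[.7059,.155,.1434,.4663];c,s=np.cos(q[3]),np.sin(q[3])
X=lambda P:[q[0]+c*P[0]-s*P[1],q[1]+s*P[0]+c*P[1],P[2]]
pt=viewer.camera_params('top')
for n,P in dict(near_edge=(-.11,0,.071),gripF=(-.13,0,.104),gripB=(-.16,0,.104)).items():
  print(n,((proj(w,X(P))[0]-[160,0])*1.333).round(),((proj(pt,X(P))[0]-[170,145])*3.333).round())
# small disc
a=np.degrees(np.arctan2(-.3561+.3099,.519-.4479));print('yawS',a)
go(.518-.077*np.cos(np.radians(-30.5)),-.355+.077*np.sin(np.radians(30.5)),.10,-30.5)
"
```

```text
near_edge [208. 201.] [255. 286.]
gripF [208. 236.] [259. 311.]
gripB [208. 286.] [282. 357.]
yawS -33.015369220125805
t 11.1 d [-0.2567  0.307   0.1146] w [-0.000e+00 -3.000e-02  5.724e+01] rows 6.6604092757474405 F [ 0.  -0.3  0.3]
```

View pics/c7.png

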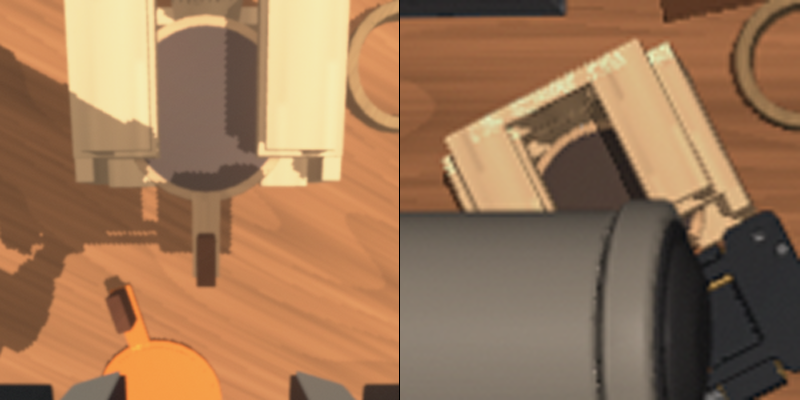

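The large disc is home. The near rim (row 197, predicted 201) and the grip (rows 234–286, predicted 236–286) both match the home pose. Now the small disc.

>>> move_arm(deltas=[{"x": -0.257, "y": 0.307, "z": 0.1, "wx": 0, "wy": 0, "wz": 57.7, "hand": 1}, {"x": -0.257, "y": 0.307, "z": 0.1, "wx": 0, "wy": 0, "wz": 57.7, "hand": 1}, {"x": -0.257, "y": 0.307, "z": 0.1, "wx": 0, "wy": 0, "wz": 57.7, "hand": 1}, {"x": -0.257, "y": 0.307, "z": 0.1, "wx": 0, "wy": 0, "wz": 57.7, "hand": 1}, {"x": -0.257, "y": 0.307, "z": 0.1, "wx": 0, "wy": 0, "wz": 57.7, "hand": 1}, {"x": -0.257, "y": 0.307, "z": 0.1, "wx": 0, "wy": 0, "wz": 57.7, "hand": 1}, {"x": -0.257, "y": 0.307, "z": 0.13, "wx": 0, "wy": 0, "wz": 57.7, "hand": 1}, {"x": -0.257, "y": 0.307, "z": 0.13, "wx": 0, "wy": 0, "wz": 57.7, "hand": 1}])

```text
time: 12.1
tool_pos: [0.4487, -0.3166, 0.0801]
tool_rot: [-3.14, 0.008, -0.544]
contact_force: [1.0, -0.2, -1.1]
opening: 0.0919
```

```bash
python3 -c "
from h import *
p=viewer.camera_params('wrist');im=viewer.read_camera('wrist');cv2.imwrite('pics/w8.png',im[:,:,::-1])
crop=im[0:300,160:480].astype(int)
hsv=cv2.cvtColor(im,cv2.COLOR_RGB2HSV)
print(im[120:290:10,320].tolist())
m=((im.max(2)<150)&(hsv[:,:,1]<110)).astype(np.uint8);m[280:]=0
n,l,st,ce=cv2.connectedComponentsWithStats(m)
for i in range(1,n):
  if st[i,4]>300: print(st[i],ce[i].round(1))
a=np.radians(-31);R=np.array([[np.cos(a),-np.sin(a)],[np.sin(a),np.cos(a)]]);c=np.array([.518,-.355])
print('centre',proj(p,[*c,.006]))
for P in [(-.062,0),(-.092,0)]: print(P,proj(p,[*(c+R@P),.039]))
go(*(c+R@[-.077,0]),.0108,-31)
"
```

```text
[[146, 118, 102], [144, 117, 100], [143, 115, 99], [142, 113, 98], [141, 113, 98], [140, 111, 96], [140, 111, 94], [140, 110, 93], [244, 224, 161], [244, 215, 152], [177, 135, 98], [144, 109, 79], [85, 57, 43], [95, 64, 46], [94, 61, 45], [135, 84, 62], [130, 82, 59]]
[ 261   82  101  110 7748] [307.  139.8]
[ 482  168   39  112 1392] [501.7 224.1]
centre [[312.32471834 137.18886496]]
(-0.062, 0) [[312.19429797 242.41564914]]
(-0.092, 0) [[312.43614306 287.92585096]]
t 12.15 d [ 0.0019 -0.0013  0.0711] w [-0.08  0.32 -0.08] rows 1.1383381566265838 F [0.1 0.4 0.5]
```

View pics/w8.png

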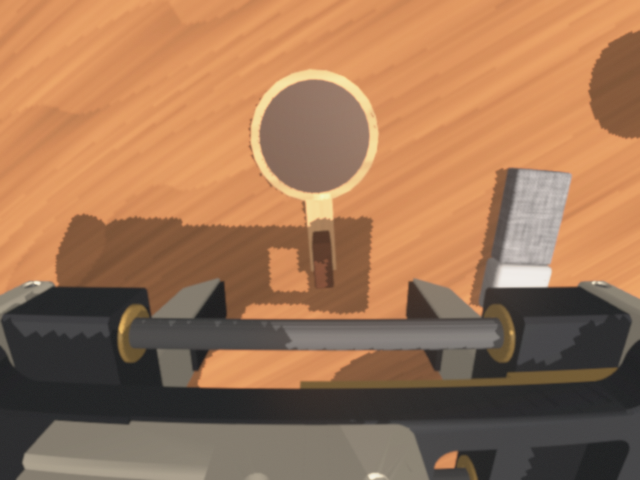

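The small grip is at (322,260) and the plate at (315,133). That calls for a correction of about 4 mm in tool y and −3° in yaw before descending.

>>> move_arm(deltas=[{"x": 0.002, "y": 0.004, "z": 0.03, "wx": 0, "wy": 0, "wz": -3, "hand": 1}, {"x": 0.002, "y": 0.004, "z": 0.07, "wx": 0, "wy": 0, "wz": -3, "hand": 1}, {"x": 0.002, "y": 0.004, "z": 0.07, "wx": 0, "wy": 0, "wz": -3, "hand": 0.6}, {"x": 0.002, "y": 0.004, "z": 0.07, "wx": 0, "wy": 0, "wz": -3, "hand": 0}, {"x": 0.002, "y": 0.004, "z": 0.07, "wx": 0, "wy": 0, "wz": -3, "hand": 0}, {"x": 0.002, "y": 0.004, "z": 0.07, "wx": 0, "wy": 0, "wz": -3, "hand": 0}, {"x": 0.002, "y": 0.004, "z": 0.07, "wx": 0, "wy": 0, "wz": -3, "hand": 0}, {"x": 0.002, "y": 0.004, "z": 0.07, "wx": 0, "wy": 0, "wz": -3, "hand": 0}], grip_force=45)

```text
time: 13.15
tool_pos: [0.4511, -0.3206, 0.015]
tool_rot: [3.141, -0.0, -0.488]
contact_force: [-0.2, -0.7, -0.2]
opening: 0.0366
```

>>> move_arm(deltas=[{"x": 0, "y": 0, "z": 0, "wx": 0, "wy": 0, "wz": 0, "hand": 0}, {"x": 0, "y": 0, "z": 0, "wx": 0, "wy": 0, "wz": 0, "hand": 0}, {"x": 0, "y": 0, "z": 0, "wx": 0, "wy": 0, "wz": 0, "hand": 0}, {"x": 0, "y": 0, "z": 0, "wx": 0, "wy": 0, "wz": 0, "hand": 0}, {"x": 0, "y": 0, "z": 0, "wx": 0, "wy": 0, "wz": 0, "hand": 0}])

```text
time: 13.78
tool_pos: [0.4511, -0.3205, 0.0147]
tool_rot: [3.142, 0.0, -0.488]
contact_force: [0.8, 0.2, 0.4]
opening: 0.0115
```

Gripped at 11.5 mm opening. I'll lift it and plan the move to the upper slot.

>>> move_arm(deltas=[{"x": 0, "y": 0, "z": -0.03, "wx": 0, "wy": 0, "wz": 0, "hand": 0}, {"x": 0, "y": 0, "z": -0.08, "wx": 0, "wy": 0, "wz": 0, "hand": 0}, {"x": 0, "y": 0, "z": -0.12, "wx": 0, "wy": 0, "wz": 0, "hand": 0}, {"x": 0, "y": 0, "z": -0.12, "wx": 0, "wy": 0, "wz": 0, "hand": 0}])

```text
time: 14.28
tool_pos: [0.4525, -0.3218, 0.138]
tool_rot: [3.14, -0.007, -0.488]
contact_force: [0.5, 0.1, -0.4]
opening: 0.012
```

```bash
python3 -c "
from h import *
c,s=np.cos(.4663),np.sin(.4663)
X=lambda x:(.7059+c*x,.155+s*x)
go(*X(-.235),.135,26.7)
print(monitor.observe()['tool_pos'])
"
```

```text
t 14.28 d [-0.1356 -0.3483  0.0014] w [  0.29  -0.31 -54.65] rows 5.979808888351141 F [ 0.5  0.1 -0.4]
[ 0.45254536 -0.32184439  0.13803837]
```

>>> move_arm(deltas=[{"x": -0.135, "y": -0.348, "z": 0, "wx": 0, "wy": 0, "wz": -54.7, "hand": 0}, {"x": -0.135, "y": -0.348, "z": 0, "wx": 0, "wy": 0, "wz": -54.7, "hand": 0}, {"x": -0.135, "y": -0.348, "z": 0, "wx": 0, "wy": 0, "wz": -54.7, "hand": 0}, {"x": -0.135, "y": -0.348, "z": 0, "wx": 0, "wy": 0, "wz": -54.7, "hand": 0}, {"x": -0.135, "y": -0.348, "z": 0, "wx": 0, "wy": 0, "wz": -54.7, "hand": 0}, {"x": -0.135, "y": -0.348, "z": 0, "wx": 0, "wy": 0, "wz": -54.7, "hand": 0}, {"x": -0.135, "y": -0.348, "z": 0, "wx": 0, "wy": 0, "wz": -54.7, "hand": 0}, {"x": -0.135, "y": -0.348, "z": 0, "wx": 0, "wy": 0, "wz": -54.7, "hand": 0}])

```text
time: 15.28
tool_pos: [0.4943, 0.0499, 0.1338]
tool_rot: [-3.141, 0.002, 0.468]
contact_force: [0.5, 0.3, -0.4]
opening: 0.0114
```

```bash
python3 -c "
from h import *
c,s=np.cos(.4663),np.sin(.4663)
X=lambda x:(.7059+c*x,.155+s*x)
go(*X(-.235),.135,26.7)
o=monitor.observe();print(o['tool_pos'],o['tool_rot'])
w=viewer.camera_params('wrist');im=viewer.read_camera('wrist');cv2.imwrite('pics/w9.png',im[:,:,::-1])
# abrasive top blob vs expected for level, in-line disc
P=o['tool_pos'];R=np.array([np.cos(o['tool_rot'][2]),np.sin(o['tool_rot'][2])])
e=np.array([[*(P[:2]+.077*R+.042*np.array([np.cos(a),np.sin(a)])),P[2]-.0147+.006] for a in np.linspace(0,6.28,60)])
u=proj(w,e);print('expected disc bbox',u.min(0).round(),u.max(0).round())
rim=(im[:,:,0].astype(int)-im[:,:,2]<70)&(im[:,:,0]<190)
m=rim.astype(np.uint8);m[285:]=0
m=cv2.morphologyEx(m,cv2.MORPH_OPEN,np.ones((5,5)))
n,l,st,ce=cv2.connectedComponentsWithStats(m)
for i in range(1,n):
  if st[i,4]>800: print(st[i],ce[i].round(1))
o=im[0:300,160:480].copy();cv2.polylines(o,[(u-[160,0]).astype(int)],True,(0,255,0),1)
sc=viewer.read_camera('scene')[195:335,375:522]
f=np.zeros((420,800,3),np.uint8);f[:375,:400]=cv2.resize(o,(400,375));f[:381,400:]=cv2.resize(sc,(400,381),interpolation=2)
cv2.imwrite('pics/c9.png',f[:,:,::-1])
"
```

```text
t 15.28 d [ 0.0012  0.0013 -0.0012] w [-0.02  0.11  0.09] rows 0.03421013758607275 F [ 0.5  0.3 -0.4]
[0.49432341 0.04992598 0.13379061] [-3.14118359e+00  1.85080477e-03  4.67629542e-01]
expected disc bbox [228.  44.] [405. 227.]
[ 246    0  143   44 4542] [317.   17.6]
[  240    63   151   156 18540] [315.3 140.9]
[213 169  33  42 920] [229. 189.]
```

The picture limit is reached, so I'll continue on numbers. The abrasive blob centre is (315,141) and the expected centre is (316,135), so the disc is in line, level, and about 2 mm closer to the jaws. I'll insert it.

>>> move_arm(deltas=[{"x": 0.015, "y": 0.001, "z": 0, "wx": 0, "wy": 0, "wz": 0, "hand": 0}, {"x": 0.03, "y": 0.001, "z": 0, "wx": 0, "wy": 0, "wz": 0, "hand": 0}, {"x": 0.045, "y": 0.001, "z": 0, "wx": 0, "wy": 0, "wz": 0, "hand": 0}, {"x": 0.06, "y": 0.001, "z": 0, "wx": 0, "wy": 0, "wz": 0, "hand": 0}, {"x": 0.06, "y": 0.001, "z": 0, "wx": 0, "wy": 0, "wz": 0, "hand": 0}])

```text
time: 16.0
tool_pos: [0.5495, 0.0748, 0.1343]
tool_rot: [3.141, 0.0, 0.465]
contact_force: [0.1, -0.3, -0.8]
opening: 0.0118
```

>>> move_arm(deltas=[{"x": 0.015, "y": 0, "z": 0, "wx": 0, "wy": 0, "wz": 0, "hand": 0}, {"x": 0.03, "y": 0, "z": 0, "wx": 0, "wy": 0, "wz": 0, "hand": 0}, {"x": 0.042, "y": 0, "z": 0, "wx": 0, "wy": 0, "wz": 0, "hand": 0}, {"x": 0.048, "y": 0, "z": 0, "wx": 0, "wy": 0, "wz": 0, "hand": 0}, {"x": 0.048, "y": 0, "z": 0, "wx": 0, "wy": 0, "wz": 0, "hand": 0}])

```text
time: 16.62
tool_pos: [0.5917, 0.0976, 0.1345]
tool_rot: [-3.142, 0.001, 0.467]
contact_force: [-0.5, 0.1, -0.6]
opening: 0.0116
```

>>> move_arm(deltas=[{"x": 0, "y": 0, "z": 0.003, "wx": 0, "wy": 0, "wz": 0, "hand": 0}, {"x": 0, "y": 0, "z": 0.005, "wx": 0, "wy": 0, "wz": 0, "hand": 0}, {"x": 0, "y": 0, "z": 0.006, "wx": 0, "wy": 0, "wz": 0, "hand": 0}, {"x": 0, "y": 0, "z": 0.007, "wx": 0, "wy": 0, "wz": 0, "hand": 0}])

```text
time: 17.12
tool_pos: [0.5918, 0.0978, 0.1277]
tool_rot: [3.141, -0.0, 0.467]
contact_force: [0.0, -0.4, -0.0]
opening: 0.0119
```

>>> move_arm(deltas=[{"x": 0, "y": 0, "z": 0.001, "wx": 0, "wy": 0, "wz": 0, "hand": 0}, {"x": 0, "y": 0, "z": 0.002, "wx": 0, "wy": 0, "wz": 0, "hand": 0}])

```text
time: 17.38
tool_pos: [0.5919, 0.0978, 0.1257]
tool_rot: [3.141, -0.0, 0.467]
contact_force: [-0.1, -0.2, -0.9]
opening: 0.0119
```

>>> move_arm(deltas=[{"x": 0, "y": 0, "z": 0.0007, "wx": 0, "wy": 0, "wz": 0, "hand": 0}, {"x": 0, "y": 0, "z": 0.0007, "wx": 0, "wy": 0, "wz": 0, "hand": 0}])

```text
time: 17.62
tool_pos: [0.5919, 0.0978, 0.1252]
tool_rot: [3.141, -0.0, 0.467]
contact_force: [-1.1, -0.5, 1.9]
opening: 0.0118
```

The ledge is found at TCP z 0.125, as predicted. Now I'll push it home.

>>> move_arm(deltas=[{"x": 0.003, "y": 0, "z": -0.0005, "wx": 0, "wy": 0, "wz": 0, "hand": 0}, {"x": 0.006, "y": 0, "z": -0.0005, "wx": 0, "wy": 0, "wz": 0, "hand": 0}])

```text
time: 17.88
tool_pos: [0.5975, 0.1007, 0.1255]
tool_rot: [3.141, -0.0, 0.467]
contact_force: [0.5, 0.0, -1.1]
opening: 0.0118
```

>>> move_arm(deltas=[{"x": 0.001, "y": 0, "z": 0, "wx": 0, "wy": 0, "wz": 0, "hand": 0}, {"x": 0.002, "y": 0, "z": 0, "wx": 0, "wy": 0, "wz": 0, "hand": 0}])

```text
time: 18.12
tool_pos: [0.599, 0.1015, 0.1253]
tool_rot: [3.142, 0.0, 0.467]
contact_force: [-0.4, -0.5, -0.7]
opening: 0.0115
```

>>> move_arm(deltas=[{"x": 0.001, "y": 0, "z": 0, "wx": 0, "wy": 0, "wz": 0, "hand": 0}, {"x": 0.002, "y": 0, "z": 0, "wx": 0, "wy": 0, "wz": 0, "hand": 0}])

```text
time: 18.38
tool_pos: [0.6008, 0.1024, 0.1255]
tool_rot: [3.142, 0.0, 0.467]
contact_force: [-0.2, 0.0, 0.3]
opening: 0.0119
```

>>> move_arm(deltas=[{"x": 0.001, "y": 0, "z": 0, "wx": 0, "wy": 0, "wz": 0, "hand": 0}, {"x": 0.002, "y": 0, "z": 0, "wx": 0, "wy": 0, "wz": 0, "hand": 0}])

```text
time: 18.62
tool_pos: [0.6011, 0.1026, 0.1253]
tool_rot: [-3.141, 0.004, 0.467]
contact_force: [-7.7, -5.0, 4.4]
opening: 0.012
```

>>> move_arm(deltas=[{"x": 0.001, "y": 0, "z": 0, "wx": 0, "wy": 0, "wz": 0, "hand": 0}, {"x": 0.0015, "y": 0, "z": 0, "wx": 0, "wy": 0, "wz": 0, "hand": 0}])

```text
time: 18.88
tool_pos: [0.6011, 0.1026, 0.1253]
tool_rot: [-3.141, 0.007, 0.467]
contact_force: [-12.8, -7.2, 7.1]
opening: 0.0115
```

It met the stop with about 15 N against the push. I'll ease off, seat and release.

>>> move_arm(deltas=[{"x": -0.0015, "y": 0, "z": 0.001, "wx": 0, "wy": 0, "wz": 0, "hand": 0}, {"x": -0.0015, "y": 0, "z": 0.001, "wx": 0, "wy": 0, "wz": 0, "hand": 0.13}, {"x": -0.0015, "y": 0, "z": 0.001, "wx": 0, "wy": 0, "wz": 0, "hand": 0.3}, {"x": -0.0015, "y": 0, "z": 0.001, "wx": 0, "wy": 0, "wz": 0, "hand": 0.5}, {"x": -0.0015, "y": 0, "z": 0.001, "wx": 0, "wy": 0, "wz": 0, "hand": 0.5}, {"x": -0.0015, "y": 0, "z": 0.001, "wx": 0, "wy": 0, "wz": 0, "hand": 0.5}])

```text
time: 19.62
tool_pos: [0.6027, 0.1033, 0.1244]
tool_rot: [3.142, -0.0, 0.467]
contact_force: [-0.3, 0.5, 0.0]
opening: 0.0442
```

>>> move_arm(deltas=[{"x": 0, "y": 0, "z": -0.03, "wx": 0, "wy": 0, "wz": 0, "hand": 0.5}, {"x": 0, "y": 0, "z": -0.06, "wx": 0, "wy": 0, "wz": 0, "hand": 0.5}, {"x": -0.03, "y": 0, "z": -0.1, "wx": 0, "wy": 0, "wz": 0, "hand": 0.5}, {"x": -0.06, "y": 0, "z": -0.15, "wx": 0, "wy": 0, "wz": 0, "hand": 0.7}, {"x": -0.06, "y": 0, "z": -0.15, "wx": 0, "wy": 0, "wz": 0, "hand": 0.7}, {"x": -0.06, "y": 0, "z": -0.15, "wx": 0, "wy": 0, "wz": 0, "hand": 0.7}])

```text
time: 20.38
tool_pos: [0.549, 0.0763, 0.2742]
tool_rot: [3.142, -0.0, 0.467]
contact_force: [0.2, -0.2, 0.6]
opening: 0.0638
```

```bash
python3 - <<'E'
from h import *
w=viewer.camera_params('wrist');im=viewer.read_camera('wrist');cv2.imwrite('pics/w10.png',im[:,:,::-1])
q=[.7059,.155,.1434,.4663];c,s=np.cos(q[3]),np.sin(q[3])
X=lambda P:[q[0]+c*P[0]-s*P[1],q[1]+s*P[0]+c*P[1],P[2]]
E={}
for n,P in dict(S_edge=(-.084,0,.116),S_gF=(-.104,0,.149),S_gB=(-.134,0,.149),L_gF=(-.13,0,.104),L_gB=(-.16,0,.104)).items():
  E[n]=proj(w,X(P))[0]; print(n,E[n].round(1))
col=int(round(E['S_gF'][0]))
r=range(max(0,int(E['S_edge'][1])-40),int(E['L_gB'][1])+25,3)
for cc in (col-14,col-3,col+2,col+6): print(cc,[(v,*im[v,cc].tolist()) for v in r])
E
```

```text
S_edge [316.7 126.5]
S_gF [316.8 150. ]
S_gB [316.7 187.3]
L_gF [316.6 177.7]
L_gB [316.6 208.8]
303 [(86, 136, 108, 92), (89, 135, 107, 92), (92, 135, 108, 93), (95, 134, 107, 92), (98, 134, 108, 91), (101, 134, 107, 91), (104, 134, 107, 92), (107, 134, 106, 92), (110, 135, 107, 92), (113, 134, 108, 92), (116, 171, 134, 105), (119, 240, 203, 143), (122, 236, 195, 138), (125, 144, 111, 83), (128, 92, 71, 60), (131, 92, 72, 61), (134, 90, 71, 58), (137, 92, 71, 60), (140, 90, 69, 58), (143, 88, 68, 57), (146, 96, 74, 60), (149, 150, 115, 84), (152, 151, 115, 83), (155, 133, 92, 62), (158, 132, 90, 61), (161, 123, 84, 57), (164, 129, 87, 59), (167, 132, 89, 60), (170, 129, 87, 60), (173, 123, 84, 57), (176, 132, 89, 58), (179, 131, 89, 59), (182, 160, 107, 71), (185, 197, 130, 84), (188, 206, 136, 88), (191, 203, 133, 86), (194, 209, 137, 88), (197, 212, 139, 90), (200, 210, 138, 89), (203, 216, 143, 92), (206, 218, 145, 93), (209, 217, 144, 93), (212, 214, 141, 90), (215, 202, 132, 85), (218, 203, 133, 86), (221, 211, 138, 88), (224, 213, 139, 90), (227, 212, 139, 89), (230, 209, 136,
[... 2318 characters left out ...]
60, 123, 88), (134, 161, 123, 88), (137, 161, 123, 88), (140, 159, 122, 87), (143, 160, 121, 87), (146, 160, 123, 88), (149, 156, 119, 86), (152, 121, 88, 64), (155, 117, 85, 62), (158, 117, 85, 62), (161, 116, 84, 60), (164, 115, 84, 60), (167, 114, 83, 60), (170, 114, 83, 60), (173, 116, 84, 62), (176, 123, 90, 65), (179, 123, 90, 65), (182, 124, 90, 64), (185, 140, 98, 69), (188, 229, 176, 123), (191, 235, 188, 132), (194, 236, 189, 132), (197, 235, 187, 130), (200, 236, 190, 134), (203, 227, 171, 118), (206, 200, 132, 86), (209, 203, 134, 86), (212, 210, 138, 89), (215, 217, 143, 91), (218, 217, 144, 93), (221, 216, 143, 92), (224, 213, 139, 89), (227, 204, 134, 86), (230, 203, 133, 85)]
```

The numbers match the home poses: small rim edge about row 126 (126.5 expected), small grip front about row 150 (150 expected), large grip end about row 207 (209 expected). Handing in.

```bash
python3 -c "
from cell import robot
print(robot.hand_in())"
```

```text
the job is handed in; nothing more can be done
None
```

Both discs are in the rack and the job is handed in: the large one went into the lower slot first, then the small one into the upper slot. I pushed each until it met the back stop (about 11 N for the large, 15 N for the small), then seated, released and cleared it. The run took about 20 s of the 61 s.

- **Fit in the rack:** In the last wrist picture, the small disc's rim and grip and the large disc's grip were within about 2 pixels of their home positions. Lowering onto the ledges met contact at about 65 mm and 110 mm, which fits the 45 mm slot spacing. I did not measure flatness separately; I inferred it from those heights and the level carry.
- **Failed or refused:** The first move call was refused for missing keys and nothing moved. Lowering the large disc briefly pressed about 18 N, so I backed it off before pushing home.
- **Not seen by eye:** The picture limit ran out before the small disc went in, so I checked its insertion and final position from pixel values and forces, not from a viewed picture.

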